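# Set up a sine bar on gauge blocks to check a taper wedge

## Task

Set up the sine bar on the black granite plate to check the brass wedge: on the plate stack the grey steel gauge block, then the white ceramic one squarely on it, then the dark carbide one on top, and set the sine bar with the roller of its open end on the middle of the stack and the roller of its stop end on the granite. Then lay the wedge centrally along the bar, thick end down against the end stop, so that its sloping top comes out level. Leave the loupe and the gear where they are.

Things in the scene. Friction and masses are not known exactly. Their poses are not given: they have to be found in the camera images.
- granite_plate: black granite surface plate, 180 (x) x 240 (y) x 40 mm, fixed, on the bench; nothing on it at the start. Origin at the centre of its underside, so its flat top is at z = +40 mm. It stands to the left or to the right, slightly turned; the parts lie on a 3 mm green mat on the other side
- steel_block: grey steel square gauge block with a small hole in the middle, 24 x 24 mm, 16 mm thick, lying flat; origin at the centre of its underside, z up, x and y along its sides
- white_block: white ceramic square gauge block with a small hole in the middle, 24 x 24 mm, 10 mm thick, lying flat; origin at the centre of its underside, z up, x and y along its sides
- dark_block: almost black carbide square gauge block (the wear block that takes the roller) with a small hole in the middle, 24 x 24 mm, 8 mm thick, lying flat; origin at the centre of its underside, z up, x and y along its sides
- sine_bar: steel sine bar 120 (x) x 25 mm, 0.4 kg, on two 20 mm rollers along y at x = -50 and +50, z = +10 mm. Origin midway between them at the level of their undersides. Flat top z = +30; underside z = +6 between x = -38 and +38, beyond +16. End stop (5 mm plate) at the -x end: inner face x = -60, up to z = +44; +x is the open end. Set up it slopes 19.9 deg down to the stop. Grip across its middle
- brass_wedge: brass wedge 40 (x) x 22 mm, flat base; top slopes 19.9 deg from 20.5 mm at the thick end (-x) to 6 mm at the thin end (+x). Origin at the centre of its base, z up. Wedge and bar are smooth and oiled (friction about 0.22): let go on the sloping bar, it slides down to the stop
- loupe: black eye loupe, 41 mm across, 42 mm high, standing among the parts; bystander. Origin at the centre of its underside
- gear: pale moulded plastic gear with a hub, 41 mm across, 15 mm high, lying among the parts; bystander. Origin at the centre of its underside
Not all that is in view belongs to the job. Of the things that look like the brass_wedge, the smaller one is meant.

How it is judged (in metres and radians):
On the way, in this order (a step that is already met when the one before it is completed fails the run):
1. the steel block lies on the granite plate (z of steel_block in the frame of granite_plate between 0.037 and 0.043 m and x of steel_block in the frame of granite_plate between -0.08 and 0.08 m and y of steel_block in the frame of granite_plate between -0.11 and 0.11 m and linear speed of steel_block below 0.01 m/s), for 0.2 s.
2. the white block lies on the steel block (all of step 1 and z of white_block in the frame of steel_block between 0.0145 and 0.0175 m and horizontal distance between white_block and steel_block below 0.008 m and linear speed of white_block below 0.01 m/s), for 0.2 s.
3. the dark block lies on the white block (all of step 2 and z of dark_block in the frame of white_block between 0.0085 and 0.0115 m and horizontal distance between dark_block and white_block below 0.008 m and linear speed of dark_block below 0.01 m/s), for 0.2 s.
4. the sine bar stands with its open-end roller on the stack and its stop-end roller on the granite (all of step 3 and angle between sine_bar's own z axis and vertical between 0.322 and 0.372 rad and angle between sine_bar's own y axis and vertical between 1.54 and 1.6 rad and angle between sine_bar's own x axis and vertical between 1.18 and 1.27 rad and x of dark_block in the frame of sine_bar between 0.0346 and 0.0546 m and y of dark_block in the frame of sine_bar between -0.009 and 0.009 m and linear speed of sine_bar below 0.01 m/s), for 0.2 s.
5. the wedge lies on the bar, thick end against the stop, top level (angle between sine_bar's own z axis and vertical between 0.322 and 0.372 rad and angle between sine_bar's own y axis and vertical between 1.54 and 1.6 rad and angle between sine_bar's own x axis and vertical between 1.18 and 1.27 rad and x of dark_block in the frame of sine_bar between 0.0346 and 0.0546 m and y of dark_block in the frame of sine_bar between -0.009 and 0.009 m and x of brass_wedge in the frame of sine_bar between -0.042 and -0.036 m and y of brass_wedge in the frame of sine_bar between -0.006 and 0.006 m and z of brass_wedge in the frame of sine_bar between 0.028 and 0.0325 m and angle between brass_wedge's own x axis and vertical between 1.18 and 1.27 rad and angle between the x axis of brass_wedge and the x axis of sine_bar, either way round below 0.12 rad and linear speed of each of steel_block, white_block, dark_block, sine_bar, brass_wedge below 0.01 m/s), for 0.2 s.
At the end, for the whole second after the job is handed in: Steel, white, dark stacked upward on the granite, centres within 8 mm; open-end roller on the dark block (10 mm of its middle), other on the granite, slope 19.9 deg (+-1.4); wedge along the bar (0.12 rad, 6 mm off its middle line), thick end down, within 4 mm of the stop; all released, at rest (all of step 5 and z of steel_block in the frame of granite_plate between 0.037 and 0.043 m and x of steel_block in the frame of granite_plate between -0.08 and 0.08 m and y of steel_block in the frame of granite_plate between -0.11 and 0.11 m and z of white_block in the frame of steel_block between 0.0145 and 0.0175 m and horizontal distance between white_block and steel_block below 0.008 m and z of dark_block in the frame of white_block between 0.0085 and 0.0115 m and horizontal distance between dark_block and white_block below 0.008 m); the robot touches nothing.
It fails at once if the loupe is knocked or moved by more than 15 mm (distance of loupe from where it was at the start of the episode above 0.015 m).
It fails at once if the gear is knocked or moved by more than 15 mm (distance of gear from where it was at the start of the episode above 0.015 m).
It also fails if it takes over 141 s, if anything falls off the work surface, if the arm or the gripper's body presses on something with over 40 N, if the wrist force passes 120 N, or if a joint passes its speed limit or range.

## Robot

A 6-joint arm with a two-finger parallel gripper is mounted at the origin on a cart in front of the work surface, level with it; the furniture and walls round the work are solid. World frame = base frame: x ahead of the robot, y to its left, z up, the work surface at z = 0. Lengths are in m, angles in degrees, forces in N, time in s.
With the tool pointing down it reaches from about 0.25 to 0.8 m from the base axis. Payload 3.9 kg.
Tool frame: the origin (TCP) lies where the fingers leave the gripper's body, on its centre line; the fingertips stand 73 mm ahead of it and the grasp point (between the pads) lies 54 mm ahead of it; z points along the fingers, y is the direction in which the jaws open and shut (so a half turn about z gives the same grasp; the last joint's range is limited). The gripper opens to 85 mm and grips with 20 to 120 N. Pads are 22 mm wide; open, the fingers measure 114 mm over their backs; the gripper's body (76 mm by 85 mm) begins 54 mm behind the grasp point. The pads swing forward as they close: fully open they stand 13 mm farther back than shut.
Start: joints at [-75.573, 14.897, -7.913, 67.191, 0, 90], TCP at [0.131, -0.508, 0.304] pointing down, gripper open.
Joint ranges: [-159.42, 159.42], [-47.68, 98.78], [-73.54, 78.23], [-108.79, 121.32], [-90, 84.71], [-180, 180]. Speed limits (degrees/s): [147.25, 147.25, 180, 180, 180, 180].

## Interface

Orientations are given as [roll, pitch, yaw] about the fixed x, y, z axes, in that order (R = Rz(yaw) Ry(pitch) Rx(roll)).
In Python, from workcell import readout, viewer, bot gives the robot as it stands. The module is installed in compiled form; this text tells all that it offers.
- The arm moves only by the tool move_arm, never from a script. Its argument "motion" is one flat list of numbers, 5 for each row, row after row: the closure, from 0 (fully open) to 1 (shut), then the shift along the tool's x, y, z in units of 60 mm (1.0 is 60 mm), then the turn about the tool's z in units of 8 degrees (1.0 is 8 degrees). A call has 1 to 20 rows; each row shifts and turns the commanded pose from where the row before left it, along the tool's axes as they then stand; what a row does not reach is not made up. A row lasts 1/8 s, in which the tool goes at most 62.5 mm and 10.7 degrees, less where a joint would pass 70% of its speed; a pose out of reach is approached as far as the arm can. A call is refused whole if a number of a shift passes 1 or a number of a turn 1, either way. A call with a gripper value outside its range is refused whole. The fingers move at their own pace and stop on an object; "newtons" is the grip in N (left out, the last holds). Time passes only in rows, so rows that do not move let the fingers close. It gives the time, the measured TCP pose, the force and the opening at its end, in the units of the state.
- readout.state(): the state, without advancing time (a new reading comes with each control period).
- viewer.get_image(name): name is "scene" or "top" or "wrist"; returns a dict with "image" (400x640x3 uint8, red, green, blue), "range_z" (400x640 float32, m along the optical axis (not along the pixel's ray), 0 where there is no reading), "mtx" (3x3 intrinsics, pixels), "k1" (the pictures are not rectified: a ray, as slopes to the right and down, at radius r is drawn at 1 + k1 r^2 times it, then the intrinsics apply), "view" (4x4, takes a point from world to camera coordinates). Camera axes: x right, y down, z forward; pixel columns grow to the right and rows downward; lengths in m; the calibration is good to about 2 mm. A picture is of the moment at which its call begins.
- bot.close_job(): hands the job in, once; it reports no verdict.
Trained networks look in the newest picture that a camera, given by its name, has taken for a name from the list of things; names that differ only in an ending like _2 or _b are one class to them, and where a whole thing is asked for, a point or a joint stands for the part that bears it (a point fixed in the world has none). Each returns a list of dicts, best first, with "p" (0 to 1); they miss things now and then, are a little off and sometimes report something else, mostly with a low value. They report only what shows in the picture. A call takes as long as a camera call. They do not tell look-alikes from the thing itself.
- viewer.outline_of(camera, thing): "pixels" (400x640 bool, what is visible of it) and "box" ([left, top, right, bottom] in pixels, round what is visible of it).
The state is a dict: "clock": time; "q": joint angles; "qd": joint speeds; "effort": joint torques, N m; "ee_pos": TCP position; "tool_rot": TCP orientation; "wrist_force": force on the tool from outside, world axes, zero at the start; "torque": the same for the moment, N m; "width": opening from 0.0 (shut) to 1.0 (fully open).
Only numpy, scipy, OpenCV 4.12 (cv2) and the standard library are available. Lean on these libraries where they do the work, as an engineer would, in place of code of your own. Each camera call takes 0.05 s, during which the arm holds its last target. There are 200 camera calls.

## Working session

There is one attempt and no reset: what is moved stays moved. The work goes in short steps, Python scripts to look and compute and a tool call to move; the robot and the scene stay as the last step left them, time stands still between calls to the robot, and variables do not carry over. Pictures are saved under pics/ and viewed, about 12 in all and at most 16, crops included, and the job is handed in when it is done.

Besides the shell and the picture viewer there is one more tool, called after "Request:" by a JSON object that holds its "api" and its "payload", one argument or row to a line. move_arm: Moves the arm, as the interface text tells. Its arguments: {"type":"object","properties":{"motion":{"type":"array"},"newtons":{"type":"number"}},"required":["motion"]}

```bash
mkdir -p pics; python3 - <<'E'
from workcell import readout, viewer
import cv2
print(readout.state())
for n in ("scene","top"):
    d=viewer.get_image(n); cv2.imwrite(f"pics/{n}0.png",d["image"][:,:,::-1])
    print(n,d["mtx"].tolist(),d["k1"],d["view"].round(4).tolist())
E
```

```text
{'clock': 0.0, 'q': array([-7.55722049e+01,  1.49339632e+01, -7.98769934e+00,  6.71894778e+01,
       -2.11771772e-03,  9.00002316e+01]), 'qd': array([ 0.02612501, -0.12172977, -0.12384604,  0.0010795 ,  0.03017707,
       -0.0680673 ]), 'effort': array([ 3.22178312e-04, -4.05681753e+01,  2.53919667e+01,  1.87070091e-02,
        6.11298191e-06, -2.87596027e-07]), 'ee_pos': array([ 0.13066224, -0.50790961,  0.30306814]), 'tool_rot': array([-1.79888860e+02,  2.11816293e-03,  1.44275676e+01]), 'wrist_force': array([ 0.08802355,  0.52641846, -0.0771811 ]), 'torque': array([-0.03766054,  0.02627573, -0.0038731 ]), 'width': 1.0017214556875813}
scene [[438.97270391912264, 0.0, 319.2071641831833], [0.0, 438.97270391912264, 192.7889738941405], [0.0, 0.0, 1.0]] -0.12098079451455968 [[-0.8692, -0.4943, 0.0154, 0.4503], [-0.2497, 0.4118, -0.8764, 0.174], [0.4269, -0.7656, -0.4813, 0.8149], [0.0, 0.0, 0.0, 1.0]]
top [[520.3556763794383, 0.0, 315.79749987858656], [0.0, 520.3556763794383, 195.61469202826498], [0.0, 0.0, 1.0]] -0.02793354931367367 [[-0.0194, -0.9998, -0.007, 0.0108], [-0.9977, 0.0199, -0.065, 0.4825], [0.0652, 0.0057, -0.9979, 1.1348], [0.0, 0.0, 0.0, 1.0]]
```

View pics/top0.png

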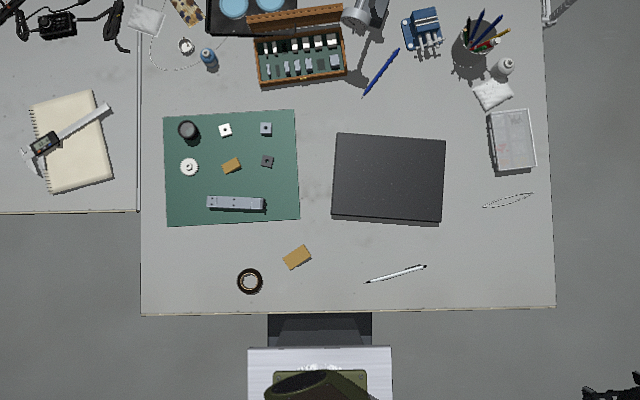

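View pics/scene0.png

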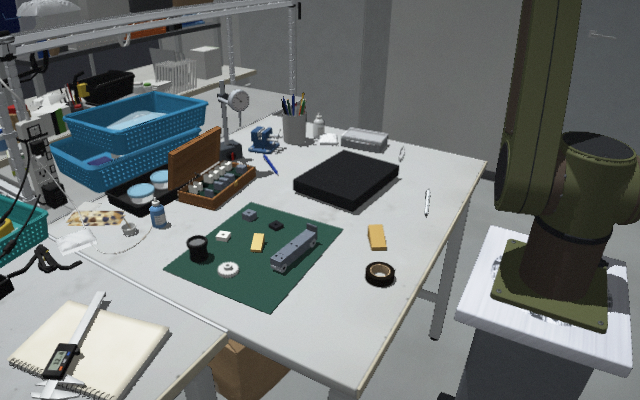

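The top view shows:
- **Blocks:** white (226,130), steel (266,128) and dark (267,161).
- **Wedges:** the small one is on the mat at (231,166). The large look-alike is off the mat at (297,257).
- **Bystanders:** gear (189,167) and loupe (188,131).
- **Bar and plate:** sine bar (236,203), plate (388,178).

The scene view agrees with this.

```bash
cat > h.py <<'E'
import numpy as np, cv2
from workcell import readout, viewer
def world(d, uv, z=None):
    """pixels (n,2) -> world, by depth image or, if z given, on plane z"""
    uv=np.asarray(uv,float).reshape(-1,2)
    K,k=d["mtx"],d["k1"]
    s=(uv-[K[0,2],K[1,2]])/[K[0,0],K[1,1]]; u=s.copy()
    for _ in range(20): u=s/(1+k*(u**2).sum(1,keepdims=True))
    R,t=d["view"][:3,:3],d["view"][:3,3]; C=-R.T@t
    ray=np.c_[u,np.ones(len(u))]
    if z is None:
        D=d["range_z"][uv[:,1].astype(int),uv[:,0].astype(int)]
        return (ray*D[:,None]-t)@R
    w=ray@R; return C+w*((z-C[2])/w[:,2])[:,None]
def pix(d,P):
    P=np.asarray(P,float).reshape(-1,3)@d["view"][:3,:3].T+d["view"][:3,3]
    u=P[:,:2]/P[:,2:]; u=u*(1+d["k1"]*(u**2).sum(1,keepdims=True))
    return u*[d["mtx"][0,0],d["mtx"][1,1]]+[d["mtx"][0,2],d["mtx"][1,2]]
def things(cam,names,tol=0.003,maxn=1):
    d=viewer.get_image(cam)
    for n in names:
        for r in viewer.outline_of(cam,n)[:maxn]:
            v,u=np.nonzero(r["pixels"]&(d["range_z"]>0))
            if len(u)<8: continue
            P=world(d,np.c_[u,v]); zt=np.percentile(P[:,2],85)
            # silhouette of top points
            T=P[abs(P[:,2]-zt)<tol]
            (c,s,a)=cv2.minAreaRect((T[:,:2]*1000).astype(np.float32))
            print(f"{n:13s} p={r['p']:.2f} box={np.round(r['box'])} ztop={zt*1000:.1f} c=({c[0]:.1f},{c[1]:.1f}) size=({s[0]:.1f},{s[1]:.1f}) ang={a:.1f} med={np.round(np.median(T,0)*1000,1)}")
    return d
ALL=["granite_plate","steel_block","white_block","dark_block","sine_bar","brass_wedge","loupe","gear"]
E
python3 - <<'E'
from h import *
for c in ("top","scene"):
    print(c); things(c,ALL,maxn=2)
d=viewer.get_image("wrist"); print(d["mtx"].tolist(),d["k1"],d["view"].round(4).tolist()); C=-d["view"][:3,:3].T@d["view"][:3,3]; print(C)
E
```

```text
top
granite_plate p=0.63 box=[332. 134. 443. 223.] ztop=41.4 c=(519.2,-156.7) size=(239.5,179.5) ang=84.6 med=[ 515.4 -156.5   40.2]
steel_block   p=0.67 box=[260. 120. 271. 132.] ztop=19.3 c=(637.7,111.4) size=(22.9,23.6) ang=88.9 med=[637.7 111.4  18.4]
white_block   p=0.71 box=[221. 121. 228. 139.] ztop=14.3 c=(636.8,202.9) size=(24.1,23.5) ang=13.3 med=[636.7 202.1  12.6]
dark_block    p=0.69 box=[258. 155. 270. 164.] ztop=12.1 c=(563.7,111.0) size=(22.5,20.5) ang=89.3 med=[562.3 110.9  11.3]
sine_bar      p=0.58 box=[206. 196. 262. 210.] ztop=34.9 c=(471.2,178.7) size=(125.3,24.8) ang=86.2 med=[471.7 181.7  33.7]
brass_wedge   p=0.82 box=[280. 241. 310. 266.] ztop=26.4 c=(358.3,34.1) size=(30.9,23.7) ang=29.9 med=[359.6  31.5  26.1]
brass_wedge   p=0.68 box=[222. 156. 240. 178.] ztop=20.8 c=(559.4,182.6) size=(22.8,22.6) ang=15.2 med=[560.  181.   20.4]
loupe         p=0.77 box=[181. 121. 200. 139.] ztop=42.1 c=(633.4,277.8) size=(38.7,33.4) ang=50.2 med=[632.3 276.8  41.4]
gear          p=0.64 box=[179. 156. 197. 179.] ztop=14.7 c=(553.5,283.7) size=(32.5,35.1) ang=31.2 med=[55
[... 613 characters left out ...]
g=25.6 med=[561.9 179.5  19.6]
brass_wedge   p=0.58 box=[372. 221. 386. 248.] ztop=24.4 c=(360.2,35.1) size=(29.4,25.3) ang=30.8 med=[360.3  33.   23.9]
loupe         p=0.72 box=[183. 235. 208. 260.] ztop=41.4 c=(634.5,283.5) size=(41.1,40.5) ang=14.7 med=[632.1 285.1  41.5]
gear          p=0.78 box=[215. 260. 235. 276.] ztop=13.7 c=(558.3,287.3) size=(34.0,29.9) ang=74.3 med=[556.3 288.7  13.3]
[[345.70828285852673, 0.0, 325.30143640786696], [0.0, 345.70828285852673, 205.58159361364324], [0.0, 0.0, 1.0]] 0.01942145338042847 [[0.248, -0.9688, -0.0008, -0.524], [-0.9313, -0.2386, 0.2753, -0.0345], [-0.2669, -0.0675, -0.9614, 0.3795], [0.0, 0.0, 0.0, 1.0]]
[ 0.19905238 -0.49023255  0.37394174]
```

Request:
{"api": "move_arm", "payload": {
  "motion": [0,0,0,0,0.9,0,0,0,0,0.9,0,0.523,-0.807,0.05,0,0,0.523,-0.807,0.05,0,0,0.523,-0.807,0.05,0,0,0.523,-0.807,0.05,0,0,0.523,-0.807,0.05,0,0,0.523,-0.807,0.05,0,0,0.523,-0.807,0.05,0,0,0.523,-0.807,0.05,0,0,0.523,-0.807,0.05,0,0,0.523,-0.807,0.05,0,0,0.523,-0.807,0.05,0,0,0.523,-0.807,0.05,0,0,0.523,-0.807,0.05,0,0,0.523,-0.807,0.05,0,0,0,0,0,0,0,0,0,0,0]
}}

```text
clock: 3.3
ee_pos: [0.5682, 0.0874, 0.2659]
tool_rot: [-176.0, 0.1, 7.1]
wrist_force: [-0.5, -1.1, -0.1]
width: 1.0
```

```bash
python3 - <<'E'
from h import *
s=readout.state(); print(s["clock"],s["ee_pos"],s["tool_rot"],s["q"].round(1))
d=things("wrist",ALL,maxn=1)
cv2.imwrite("pics/w1.png",d["image"][:,:,::-1])
E
```

```text
3.3 [0.56823363 0.08735187 0.26593326] [-1.76015195e+02  1.43826948e-01  7.07901907e+00] [  7.   20.9  -5.   64.2   4.  179.9]
granite_plate p=0.70 box=[457. 145. 640. 363.] ztop=40.5 c=(533.0,-126.6) size=(178.8,163.3) ang=84.2 med=[ 542.1 -108.7   39.8]
steel_block   p=0.59 box=[315.  86. 346. 121.] ztop=19.7 c=(640.2,110.8) size=(23.9,23.7) ang=88.0 med=[640.5 110.8  19. ]
white_block   p=0.98 box=[217.  76. 249. 107.] ztop=13.9 c=(639.1,202.6) size=(24.2,25.5) ang=14.4 med=[639.3 202.2  13.2]
dark_block    p=0.75 box=[308. 163. 341. 196.] ztop=11.7 c=(567.1,109.5) size=(23.9,24.1) ang=76.2 med=[567.2 109.5  11. ]
sine_bar      p=0.65 box=[178. 235. 306. 298.] ztop=33.6 c=(474.8,178.5) size=(125.4,26.1) ang=86.6 med=[476.9 175.   33. ]
brass_wedge   p=0.79 box=[220. 162. 262. 194.] ztop=21.6 c=(563.2,179.6) size=(22.0,17.1) ang=23.1 med=[564.  177.6  21.2]
loupe         p=0.60 box=[ 97.  52. 168. 103.] ztop=44.2 c=(636.4,281.2) size=(40.6,40.1) ang=20.2 med=[637.7 280.1  44.2]
gear          p=0.61 box=[126. 144. 167. 184.] ztop=15.2 c=(559.9,283.0) size=(37.8,34.7) ang=51.6 med=[559.2 282.5  14.8]
```

View pics/w1.png

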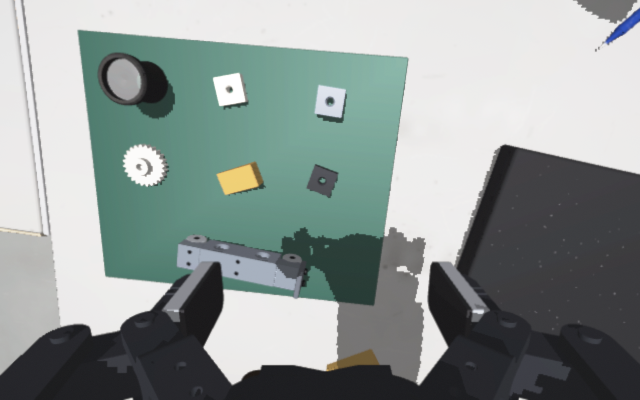

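The wrist view shows the bar's end stop on the right at (300,278), so it points towards -y. Joint 6 has reached its limit, so I'll work with yaw near 90°.

Request:
{"api": "move_arm", "payload": {
  "motion": [0,0,0,0,-1,0,0,0,0,-1,0,0,0,0,-1,0,0,0,0,-1,0,0,0,0,-1,0,0,0,0,-1,0,0,0,0,-1,0,0,0,0,-1,0,0,0,0,-1,0,0,0,0,-1,0,0,0,0,0]
}}

```text
clock: 5.12
ee_pos: [0.5687, 0.0875, 0.2663]
tool_rot: [-179.2, -3.9, 87.0]
wrist_force: [0.2, -0.4, 0.6]
width: 1.0
```

```bash
cat >> h.py <<'E'
def st():
    s=readout.state(); print(round(s["clock"],2),"pos",(s["ee_pos"]*1000).round(1),"rot",s["tool_rot"].round(2),"q",s["q"].round(1),"F",s["wrist_force"].round(1),"w",round(s["width"],3)); return s
def delta(P,yaw):
    """shift in tool units for target TCP (mm) from current, expressed at target yaw; and turn units"""
    s=readout.state(); d=np.array(P)-s["ee_pos"]*1000; y=np.radians(yaw); c,n=np.cos(y),np.sin(y)
    t=np.array([d[0]*c+d[1]*n, d[0]*n-d[1]*c, -d[2]])/60
    print("to",P,yaw,"units after turn",t.round(3),"turn",round(-(((yaw-s["tool_rot"][2])+180)%360-180)/8,3))
E
python3 - <<'E'
from h import *
st()
d=things("wrist",ALL,maxn=1)
for r in viewer.outline_of("wrist","brass_wedge")[:1]:
    v,u=np.nonzero(cv2.erode(r["pixels"].astype(np.uint8),np.ones((3,3)))&(d["range_z"]>0)); P=world(d,np.c_[u,v])*1000
    P=P[P[:,2]>7]; 
    for _ in range(6):
        A=np.c_[P[:,:2],np.ones(len(P))]; c=np.linalg.lstsq(A,P[:,2],rcond=None)[0]; e=P[:,2]-A@c; P=P[abs(e)<max(1.0,1.5*e.std())]
    print(len(P),"slope",np.degrees(np.arctan(np.hypot(*c[:2]))),"upslope dir",np.degrees(np.arctan2(c[1],c[0])),cv2.minAreaRect(P[:,:2].astype(np.float32)),P[:,2].min(),P[:,2].max())
E
```

```text
5.12 pos [568.7  87.5 266.3] rot [-179.24   -3.93   86.96] q [  7.   20.9  -5.   64.2   4.  100. ] F [ 0.2 -0.4  0.6] w 1.0
granite_plate p=0.75 box=[208. 319. 392. 386.] ztop=40.4 c=(531.3,-63.9) size=(55.5,179.0) ang=85.6 med=[523.  -54.4  39.9]
steel_block   p=0.95 box=[388. 162. 417. 191.] ztop=19.7 c=(640.3,110.7) size=(24.1,24.3) ang=88.8 med=[639.8 110.8  19. ]
white_block   p=0.88 box=[386.  52. 417.  91.] ztop=13.8 c=(639.0,202.7) size=(24.3,24.7) ang=16.7 med=[638.8 202.9  13.1]
dark_block    p=0.84 box=[313. 165. 341. 193.] ztop=11.8 c=(566.7,109.9) size=(24.0,23.6) ang=76.3 med=[566.4 109.9  11. ]
sine_bar      p=0.94 box=[192.  30. 236. 183.] ztop=33.8 c=(474.4,178.8) size=(124.3,26.5) ang=86.0 med=[474.8 183.2  33. ]
brass_wedge   p=0.74 box=[293.  68. 328. 116.] ztop=21.5 c=(562.5,181.1) size=(21.1,19.6) ang=25.6 med=[563.3 179.3  20.9]
720 slope 19.257968890792405 upslope dir -64.72005135788193 ((558.6912841796875, 189.92454528808594), (19.232891082763672, 38.07111740112305), 25.085891723632812) 9.609764785633203 24.18470951787701
```

The failed row left a 4° tool tilt. I'll turn to the opposite wrist limit and try to cancel it there. That also ends at yaw -90, which is an equivalent grasp.

Request:
{"api": "move_arm", "payload": {
  "motion": [0,0,0,0,-1,0,0,0,0,-1,0,0,0,0,-1,0,0,0,0,-1,0,0,0,0,-1,0,0,0,0,-1,0,0,0,0,-1,0,0,0,0,-1,0,0,0,0,-1,0,0,0,0,-1,0,0,0,0,-1,0,0,0,0,-1,0,0,0,0,-1,0,0,0,0,-1,0,0,0,0,-1,0,0,0,0,-1,0,0,0,0,-1,0,0,0,0,-1,0,0,0,0,-1,0,0,0,0,-1]
}}

```text
clock: 8.12
ee_pos: [0.5688, 0.0876, 0.2663]
tool_rot: [178.0, 3.5, -112.7]
wrist_force: [0.2, -0.3, 0.2]
width: 1.002
```

Request:
{"api": "move_arm", "payload": {
  "motion": [0,0,0,0,-1,0,0,0,0,-1,0,0,0,0,-1,0,0,0,0,-1,0,0,0,0,-1,0,0,0,0,-1,0,0,0,0,-1,0,0,0,0,-1,0,0,0,0,-1,0,0,0,0,-1,0,0,0,0,-1,0,0,0,0,-1,0,0,0,0,-1,0,0,0,0,-1,0,0,0,0,-1,0,0,0,0,-1]
}}

```text
clock: 10.12
ee_pos: [0.5615, 0.1243, 0.2663]
tool_rot: [-177.9, -0.5, 11.5]
wrist_force: [0.8, 1.0, -0.3]
width: 1.001
```

```bash
python3 -c "
from h import *
st()"
```

```text
10.12 pos [561.5 124.3 266.3] rot [-177.88   -0.47   11.47] q [  11.6   20.5   -5.5   63.5    2.1 -179.9] F [ 0.8  1.  -0.3] w 1.001
```

Request:
{"api": "move_arm", "payload": {
  "motion": [0,0,0,0,-0.6]
}}

```text
clock: 10.25
ee_pos: [0.5547, 0.1493, 0.2664]
tool_rot: [-178.9, -0.6, 14.5]
wrist_force: [0.2, 0.9, 0.5]
width: 1.001
```

```bash
python3 -c "
from h import *
st()"
```

```text
10.25 pos [554.7 149.3 266.4] rot [-178.9    -0.63   14.52] q [  14.6   20.3   -5.7   63.3    1.1 -179.9] F [0.2 0.9 0.5] w 1.001
```

Request:
{"api": "move_arm", "payload": {
  "motion": [0,0,0,0,-0.6,0,0,0,0,0]
}}

```text
clock: 10.5
ee_pos: [0.5475, 0.1719, 0.2664]
tool_rot: [-180.0, -0.7, 17.3]
wrist_force: [-0.1, -1.0, 0.8]
width: 1.004
```

```bash
python3 -c "
from h import *
st()"
```

```text
10.5 pos [547.5 171.9 266.4] rot [-179.97   -0.68   17.35] q [  17.4   20.2   -5.8   63.2    0.  -179.9] F [-0.1 -1.   0.8] w 1.004
```

Request:
{"api": "move_arm", "payload": {
  "motion": [0.4,0,0,0,0.97,0.4,0,0,0,0.97,0.4,0,0,0,0.97,0.4,0,0,0,0.97,0.4,0,0,0,0.97,0.4,0,0,0,0.97,0.4,0,0,0,0.97,0.4,0,0,0,0.97,0.4,0,0,0,0.97,0.4,0,0,0,0.97,0.4,0,0,0,0.97,0.4,0,0,0,0.97,0.4,0,0,0,0.97,0.4,0,0,0,0.97,0.4,0,0,0,0]
}}

```text
clock: 12.38
ee_pos: [0.5483, 0.1696, 0.2664]
tool_rot: [-179.4, 0.2, -91.4]
wrist_force: [-0.5, -0.5, -0.2]
width: 0.603
```

```bash
python3 -c "
from h import *
st(); delta([638.8,110.9,150],-91.5); delta([638.8,110.9,78],-91.5)"
```

```text
12.38 pos [548.3 169.6 266.4] rot [-179.36    0.23  -91.42] q [ 17.2  20.3  -5.8  63.2   0.  -71.4] F [-0.5 -0.5 -0.2] w 0.603
to [638.8, 110.9, 150] -91.5 units after turn [ 0.939 -1.534  1.94 ] turn 0.01
to [638.8, 110.9, 78] -91.5 units after turn [ 0.939 -1.534  3.14 ] turn 0.01
```

Request:
{"api": "move_arm", "payload": {
  "motion": [0.4,0.313,-0.511,0.647,0,0.4,0.313,-0.511,0.647,0,0.4,0.313,-0.511,0.647,0,0.4,0,0,0,0,0.4,0,0,0,0]
}}

```text
clock: 13.0
ee_pos: [0.6396, 0.1121, 0.151]
tool_rot: [-179.4, 0.3, -91.4]
wrist_force: [-0.9, -0.1, 0.8]
width: 0.599
```

```bash
python3 -c "
from h import *
st(); delta([638.8,110.9,78],-91.5)
d=things('wrist',['steel_block','dark_block'])"
```

```text
13.0 pos [639.6 112.1 151. ] rot [-179.4     0.25  -91.4 ] q [  9.9  31.8  -4.7  52.9   0.1 -78.7] F [-0.9 -0.1  0.8] w 0.599
to [638.8, 110.9, 78] -91.5 units after turn [0.02  0.013 1.216] turn 0.013
dark_block    p=0.78 box=[420. 187. 469. 233.] ztop=11.6 c=(567.0,109.7) size=(24.6,24.7) ang=76.8 med=[567.2 109.3  11. ]
```

Request:
{"api": "move_arm", "payload": {
  "motion": [0.4,0.02,0.01,0.4,0,0.4,0,0,0.4,0,0.4,0,0,0.4,0,0.8,0,0,0,0,0.8,0,0,0,0,0.8,0,0,0,0,0.8,0,0,0,0],
  "newtons": 40
}}

```text
clock: 14.02
ee_pos: [0.6408, 0.1116, 0.08]
tool_rot: [-179.2, 0.3, -91.4]
wrist_force: [-0.7, 0.3, 2.5]
width: 0.265
```

```bash
python3 -c "
from h import *
st(); delta([522,-100,250],-94);"
```

```text
14.03 pos [640.8 111.6  80. ] rot [-179.24    0.27  -91.42] q [  9.8  35.6  -9.5  44.1   0.1 -78.7] F [-0.7  0.3  2.5] w 0.265
to [522, -100, 250] -94 units after turn [ 3.656  1.729 -2.834] turn 0.322
```

Request:
{"api": "move_arm", "payload": {
  "motion": [0.8,0,0,-0.5,0,0.8,0,0,-0.8,0.32,0.8,0,0,-0.3,0,0.8,0.731,0.346,0,0,0.8,0.731,0.346,0,0,0.8,0.731,0.346,0,0,0.8,0.731,0.346,0,0,0.8,0.731,0.346,0,0,0.8,0,0,0.4,0,0.8,0,0,0.3,0,0.8,0,0,0,0]
}}

```text
clock: 15.4
ee_pos: [0.5195, -0.1004, 0.1297]
tool_rot: [-179.5, 0.3, -94.0]
wrist_force: [-0.5, 0.2, -0.4]
width: 0.269
```

```bash
python3 -c "
from h import *
st(); delta([522,-100,118],-94);"
```

```text
15.4 pos [ 519.5 -100.4  129.7] rot [-179.52    0.29  -94.02] q [-11.1  22.8 -24.5  42.3   0.3 -97.1] F [-0.5  0.2 -0.4] w 0.269
to [522, -100, 118] -94 units after turn [-0.01  -0.041  0.196] turn -0.002
```

Request:
{"api": "move_arm", "payload": {
  "motion": [0.8,0,0,0.15,0,0.8,0,0,0.06,0,0.8,0,0,0,0,0.4,0,0,0,0,0.4,0,0,0,0,0.4,0,0,0,0]
}}

```text
clock: 16.15
ee_pos: [0.5209, -0.1003, 0.1182]
tool_rot: [-179.3, 0.3, -94.0]
wrist_force: [-0.4, 0.5, 0.1]
width: 0.601
```

```bash
python3 -c "
from h import *
st(); delta([638.5,202.5,240],-76);"
```

```text
16.15 pos [ 520.9 -100.3  118.2] rot [-179.35    0.27  -93.99] q [-11.1  23.6 -25.3  40.5   0.3 -97.1] F [-0.4  0.5  0.1] w 0.601
to [638.5, 202.5, 240] -76 units after turn [-4.423 -3.123 -2.03 ] turn -2.248
```

Request:
{"api": "move_arm", "payload": {
  "motion": [0.4,0,0,-0.5,0,0.4,0,0,-0.8,-0.77,0.4,0,0,-0.6,-0.77,0.4,0,0,0,-0.77,0.4,0,0,0,0]
}}

```text
clock: 16.77
ee_pos: [0.5196, -0.1008, 0.2325]
tool_rot: [-179.3, 0.0, -75.6]
wrist_force: [0.3, -0.2, -0.4]
width: 0.594
```

```bash
python3 -c "
from h import *
st(); things('wrist',['steel_block']);things('top',['steel_block']); things('scene',['steel_block']);delta([638.5,202.5,240],-75.5);"
```

```text
16.77 pos [ 519.6 -100.8  232.5] rot [-1.7926e+02  3.0000e-02 -7.5580e+01] q [ -11.1   17.3  -15.6   56.5    0.3 -115.6] F [ 0.3 -0.2 -0.4] w 0.594
steel_block   p=0.77 box=[305. 180. 346. 224.] ztop=56.6 c=(521.9,-101.2) size=(24.3,23.9) ang=86.0 med=[ 522.  -101.6   56. ]
steel_block   p=0.48 box=[332. 172. 348. 183.] ztop=55.6 c=(520.5,-101.5) size=(24.7,25.1) ang=86.7 med=[521.1 -98.2  55. ]
to [638.5, 202.5, 240] -75.5 units after turn [-4.395 -3.191 -0.144] turn -0.006
```

Request:
{"api": "move_arm", "payload": {
  "motion": [0.4,-0.733,-0.532,0,0,0.4,-0.733,-0.532,0,0,0.4,-0.733,-0.532,0,0,0.4,-0.733,-0.532,0,0,0.4,-0.733,-0.532,0,0,0.4,-0.733,-0.532,0,0,0.4,0,0,0.7,0,0.4,0,0,0.7,0,0.4,0,0,0,0,0.4,0,0,0,0]
}}

```text
clock: 18.32
ee_pos: [0.6404, 0.203, 0.1516]
tool_rot: [-179.3, 0.1, -75.5]
wrist_force: [0.4, 1.0, 0.4]
width: 0.602
```

```bash
python3 -c "
from h import *
st(); things('wrist',['white_block','brass_wedge']);delta([639,202.3,78],-75);"
```

```text
18.32 pos [640.4 203.  151.6] rot [-1.7925e+02  6.0000e-02 -7.5530e+01] q [ 17.6  33.8  -0.9  54.6   0.  -86.9] F [0.4 1.  0.4] w 0.602
white_block   p=0.74 box=[315. 198. 357. 237.] ztop=13.6 c=(639.2,202.6) size=(23.7,24.6) ang=16.0 med=[639.2 202.   13. ]
brass_wedge   p=0.68 box=[439. 198. 480. 260.] ztop=21.5 c=(562.8,180.0) size=(22.3,18.1) ang=25.2 med=[564.3 178.1  21.1]
to [639, 202.3, 78] -75 units after turn [0.004 0.039 1.249] turn -0.067
```

Request:
{"api": "move_arm", "payload": {
  "motion": [0.4,0.005,0.03,0.45,-0.1,0.4,0,0,0.45,0,0.4,0,0,0.36,0,0.4,0,0,0,0,0.8,0,0,0,0,0.8,0,0,0,0,0.8,0,0,0,0,0.8,0,0,0,0]
}}

```text
clock: 19.48
ee_pos: [0.6403, 0.2029, 0.077]
tool_rot: [-179.1, 0.0, -74.7]
wrist_force: [-0.3, -0.1, 6.0]
width: 0.261
```

```bash
python3 -c "
from h import *
st(); delta([520.9,-100.6,240],-94);"
```

```text
19.48 pos [640.3 202.9  77. ] rot [-1.791e+02  5.000e-02 -7.471e+01] q [ 17.6  37.5  -6.2  45.4   0.  -87.7] F [-0.3 -0.1  6. ] w 0.261
to [520.9, -100.6, 240] -94 units after turn [ 5.185  1.633 -2.717] turn 2.411
```

Request:
{"api": "move_arm", "payload": {
  "motion": [0.8,0,0,-0.5,0,0.8,0,0,-0.8,0.8,0.8,0,0,-0.6,0.8,0.8,0,0,0,0.81,0.8,0.866,0.272,0,0,0.8,0.866,0.272,0,0,0.8,0.866,0.272,0,0,0.8,0.866,0.272,0,0,0.8,0.866,0.272,0,0,0.8,0.866,0.272,0,0,0.8,0,0,0.5,0,0.8,0,0,0,0,0.8,0,0,0,0]
}}

```text
clock: 21.1
ee_pos: [0.5191, -0.1016, 0.157]
tool_rot: [-179.3, 0.3, -93.9]
wrist_force: [0.0, -0.7, -0.8]
width: 0.266
```

```bash
python3 -c "
from h import *
st(); delta([520.9,-101.2,131.5],-94);"
```

```text
21.1 pos [ 519.1 -101.6  157. ] rot [-179.34    0.27  -93.95] q [-11.2  21.  -22.5  45.8   0.4 -97.3] F [ 0.  -0.7 -0.8] w 0.266
to [520.9, -101.2, 131.5] -94 units after turn [-0.009 -0.029  0.425] turn 0.007
```

Request:
{"api": "move_arm", "payload": {
  "motion": [0.8,0,-0.015,0.25,0,0.8,0,0,0.15,0,0.8,0,0,0,0]
}}

```text
clock: 21.48
ee_pos: [0.5191, -0.1014, 0.1312]
tool_rot: [-179.5, 0.3, -93.9]
wrist_force: [-0.5, 0.3, -0.9]
width: 0.263
```

```bash
python3 -c "
from h import *
st(); delta([520.9,-101.2,131],-94);"
```

```text
21.48 pos [ 519.1 -101.4  131.2] rot [-179.51    0.29  -93.95] q [-11.2  22.7 -24.4  42.4   0.3 -97.3] F [-0.5  0.3 -0.9] w 0.263
to [520.9, -101.2, 131] -94 units after turn [-0.006 -0.029  0.004] turn 0.007
```

Request:
{"api": "move_arm", "payload": {
  "motion": [0.8,0,-0.02,0,0,0.8,0,0,0,0,0.4,0,0,0,0,0.4,0,0,0,0,0.4,0,0,-0.3,0,0.4,0,0,-0.8,-0.5,0.4,0,0,-0.6,-0.6,0.4,0,0,0,-0.6,0.4,0,0,0,-0.6,0.4,0,0,0,0]
}}

```text
clock: 22.72
ee_pos: [0.5198, -0.1025, 0.2345]
tool_rot: [-179.3, 0.1, -75.7]
wrist_force: [0.2, -0.4, -0.0]
width: 0.6
```

```bash
python3 -c "
from h import *
st(); d=things('wrist',['steel_block','white_block']);things('top',['white_block']); things('scene',['white_block']);
delta([565.8,109.7,232],-104)
p=pix(d,[[.521,-.101,.06]])[0].astype(int); im=d['image'][max(p[1]-90,0):p[1]+90,max(p[0]-120,0):p[0]+120,::-1]; cv2.imwrite('pics/w2.png',cv2.resize(im,None,fx=2.5,fy=2.5))"
```

```text
22.73 pos [ 519.8 -102.5  234.5] rot [-1.793e+02  5.000e-02 -7.565e+01] q [ -11.3   17.2  -15.3   56.8    0.3 -115.7] F [ 0.2 -0.4 -0. ] w 0.6
steel_block   p=0.71 box=[317. 179. 343. 207.] ztop=51.7 c=(522.3,-105.7) size=(15.4,21.4) ang=86.3 med=[ 522.2 -113.1   50.8]
white_block   p=0.74 box=[306. 183. 348. 228.] ztop=66.7 c=(522.6,-101.8) size=(24.4,24.0) ang=86.0 med=[ 522.7 -102.3   66. ]
white_block   p=0.59 box=[330. 170. 346. 179.] ztop=65.9 c=(521.7,-100.2) size=(25.9,24.1) ang=82.0 med=[520.7 -99.7  65.3]
to [565.8, 109.7, 232] -104 units after turn [-3.616  0.113  0.038] turn 3.548
```

View pics/w2.png

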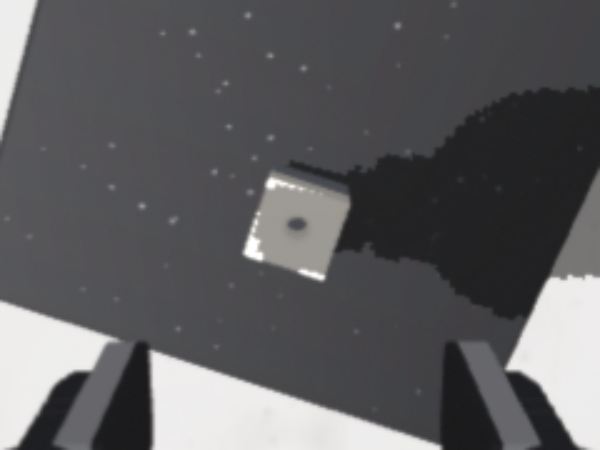

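Request:
{"api": "move_arm", "payload": {
  "motion": [0.4,0,0,0,0.9,0.4,0,0,0,0.9,0.4,0,0,0,0.9,0.4,0,0,0,0.85,0.4,-0.9,0.03,0,0,0.4,-0.9,0.03,0,0,0.4,-0.9,0.03,0,0,0.4,-0.9,0.03,0.5,0,0.4,0,0,0.7,0,0.4,0,0,0,0,0.4,0,0,0,0]
}}

```text
clock: 24.45
ee_pos: [0.5663, 0.1088, 0.1647]
tool_rot: [-179.4, 0.4, -104.0]
wrist_force: [-0.7, 0.0, -0.0]
width: 0.602
```

```bash
python3 -c "
from h import *
st(); things('wrist',['dark_block']);delta([566,109.7,78],-103.7);"
```

```text
24.45 pos [566.3 108.8 164.7] rot [-179.4     0.38 -104.03] q [ 10.8  24.7 -15.1  49.5   0.1 -65.1] F [-0.7  0.  -0. ] w 0.602
dark_block    p=0.89 box=[310. 193. 347. 231.] ztop=11.6 c=(566.8,109.4) size=(24.2,23.3) ang=76.5 med=[566.6 109.   11. ]
to [566, 109.7, 78] -103.7 units after turn [-0.013  0.023  1.46 ] turn -0.045
```

Request:
{"api": "move_arm", "payload": {
  "motion": [0.4,-0.01,0,0.5,0,0.4,0,0,0.5,0,0.4,0,0,0.44,0,0.4,0,0,0,0,0.8,0,0,0,0,0.8,0,0,0,0,0.8,0,0,0,0,0.8,0,0,0,0]
}}

```text
clock: 25.55
ee_pos: [0.5685, 0.1102, 0.0795]
tool_rot: [-179.2, 0.4, -104.0]
wrist_force: [-0.4, -1.2, 6.7]
width: 0.261
```

```bash
python3 -c "
from h import *
st(); delta([520.5,-101.3,220],-94);"
```

```text
25.55 pos [568.5 110.2  79.5] rot [-179.22    0.44 -104.  ] q [ 10.9  30.  -21.   38.1   0.1 -65.1] F [-0.4 -1.2  6.7] w 0.261
to [520.5, -101.3, 220] -94 units after turn [ 3.572  0.552 -2.342] turn -1.249
```

Request:
{"api": "move_arm", "payload": {
  "motion": [0.8,0,0,-0.5,0,0.8,0,0,-0.8,-0.6,0.8,0,0,-0.7,-0.65,0.8,0.89,0.138,0,0,0.8,0.89,0.138,0,0,0.8,0.89,0.138,0,0,0.8,0.89,0.138,0,0,0.8,0,0,0.5,0,0.8,0,0,0,0,0.8,0,0,0,0]
}}

```text
clock: 26.8
ee_pos: [0.5185, -0.1007, 0.1668]
tool_rot: [-179.3, 0.3, -93.9]
wrist_force: [0.0, -0.1, -0.6]
width: 0.258
```

```bash
python3 -c "
from h import *
st(); delta([520.3,-100.5,144],-94);"
```

```text
26.8 pos [ 518.5 -100.7  166.8] rot [-179.33    0.27  -93.94] q [-11.2  20.4 -21.8  47.2   0.4 -97.2] F [ 0.  -0.1 -0.6] w 0.258
to [520.3, -100.5, 144] -94 units after turn [-0.005 -0.029  0.38 ] turn 0.007
```

Request:
{"api": "move_arm", "payload": {
  "motion": [0.8,0,-0.035,0.2,0,0.8,0,0,0.17,0,0.8,0,0,0,0,0.8,0,0,0,0]
}}

```text
clock: 27.3
ee_pos: [0.5203, -0.1009, 0.1435]
tool_rot: [-179.4, 0.3, -94.0]
wrist_force: [0.6, -0.4, -0.5]
width: 0.256
```

```bash
python3 -c "
from h import *
st(); delta([520.3,-100.5,143.5],-94);"
```

```text
27.3 pos [ 520.3 -100.9  143.5] rot [-179.42    0.27  -93.97] q [-11.1  22.  -23.4  44.1   0.3 -97.2] F [ 0.6 -0.4 -0.5] w 0.256
to [520.3, -100.5, 143.5] -94 units after turn [-0.007  0.     0.001] turn 0.004
```

Release, rise, and check the stack.

Request:
{"api": "move_arm", "payload": {
  "motion": [0.4,0,0,0,0,0.4,0,0,0,0,0.4,0,0,-0.3,0,0.4,0,0,-0.8,0,0.4,0,0,-0.4,0,0.4,0,0,0,0]
}}

```text
clock: 28.05
ee_pos: [0.5209, -0.1018, 0.2361]
tool_rot: [-179.1, 0.2, -94.0]
wrist_force: [0.6, 0.2, -0.2]
width: 0.597
```

```bash
python3 -c "
from h import *
st(); d=things('wrist',['white_block','dark_block']);things('top',['dark_block']); things('scene',['dark_block']);
things('scene',['sine_bar']);things('top',['sine_bar'])
delta([474,179,232],-94)"
```

```text
28.05 pos [ 520.9 -101.8  236.1] rot [-179.08    0.23  -93.99] q [-11.2  17.1 -15.3  56.7   0.3 -97.2] F [ 0.6  0.2 -0.2] w 0.597
white_block   p=0.47 box=[312. 185. 333. 209.] ztop=66.4 c=(533.5,-110.5) size=(9.4,1.2) ang=80.8 med=[ 533.5 -110.    65.9]
dark_block    p=0.61 box=[313. 186. 347. 223.] ztop=74.6 c=(521.1,-102.4) size=(24.3,23.4) ang=85.9 med=[ 521.1 -102.7   74. ]
dark_block    p=0.48 box=[331. 168. 344. 170.] ztop=74.0 c=(520.7,-102.5) size=(24.0,26.0) ang=0.9 med=[520.8 -99.9  73.4]
sine_bar      p=0.84 box=[272. 223. 321. 270.] ztop=33.0 c=(474.1,178.5) size=(125.9,27.4) ang=86.0 med=[473.2 183.2  32.2]
sine_bar      p=0.77 box=[207. 195. 262. 208.] ztop=35.1 c=(471.2,178.8) size=(124.8,25.0) ang=86.2 med=[470.6 181.7  33.7]
to [474, 179, 232] -94 units after turn [-4.61   1.079  0.022] turn 0.001
```

Request:
{"api": "move_arm", "payload": {
  "motion": [0.4,-0.93,0.216,0,0,0.4,-0.93,0.216,0,0,0.4,-0.93,0.216,0,0,0.4,-0.93,0.216,0,0,0.4,-0.93,0.216,0,0,0.4,0,0,0.5,0,0.4,0,0,0.6,0,0.4,0,0,0,0,0.4,0,0,0,0]
}}

```text
clock: 29.72
ee_pos: [0.4755, 0.1817, 0.1692]
tool_rot: [-179.3, 0.3, -94.0]
wrist_force: [0.1, 1.0, 1.2]
width: 0.598
```

```bash
python3 -c "
from h import *
st(); d=things('wrist',['sine_bar','brass_wedge','gear','loupe']);delta([473.5,181.2,89],-94); cv2.imwrite('pics/w3.png',d['image'][:,:,::-1])"
```

```text
29.73 pos [475.5 181.7 169.2] rot [-179.33    0.29  -94.01] q [ 20.9  18.5 -24.3  46.4  -0.  -65.1] F [0.1 1.  1.2] w 0.598
sine_bar      p=0.68 box=[309. 104. 355. 303.] ztop=33.8 c=(474.2,181.1) size=(119.1,25.0) ang=86.2 med=[473.9 173.8  33. ]
brass_wedge   p=0.96 box=[506.   0. 574.  34.] ztop=13.2 c=(346.0,71.5) size=(14.2,31.6) ang=86.5 med=[349.2  68.4  12. ]
gear          p=0.63 box=[252. 330. 261. 354.] ztop=11.3 c=(540.2,289.1) size=(17.2,4.8) ang=75.9 med=[539.7 288.7  10.8]
to [473.5, 181.2, 89] -94 units after turn [0.011 0.038 1.342] turn -0.002
```

View pics/w3.png

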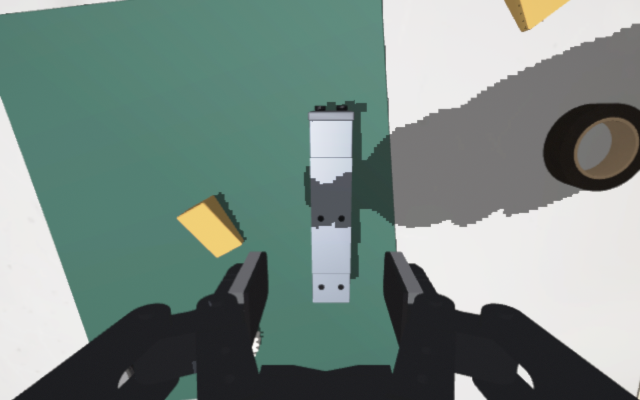

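The picture shows the end stop at (331,115), towards -y, and the bar centred between the fingers along tool y.

Request:
{"api": "move_arm", "payload": {
  "motion": [0.4,0.01,0.02,0.5,0,0.4,0,0,0.5,0,0.4,0,0,0.34,0,0.4,0,0,0,0,0.8,0,0,0,0,0.8,0,0,0,0,0.8,0,0,0,0,0.8,0,0,0,0],
  "newtons": 40
}}

```text
clock: 30.98
ee_pos: [0.4756, 0.1818, 0.0892]
tool_rot: [-179.2, 0.3, -94.0]
wrist_force: [-0.4, -0.8, 8.0]
width: 0.28
```

```bash
python3 -c "
from h import *
st(); delta([516.9,-152.6,200],-94)"
```

```text
30.98 pos [475.6 181.8  89.2] rot [-179.24    0.33  -93.99] q [ 20.9  23.9 -30.5  34.7  -0.  -65.1] F [-0.4 -0.8  8. ] w 0.28
to [516.9, -152.6, 200] -94 units after turn [ 5.511 -1.076 -1.846] turn 0.002
```

Request:
{"api": "move_arm", "payload": {
  "motion": [0.8,0,0,-0.35,0,0.8,0,0,-0.7,0,0.8,0,0,-0.8,0,0.8,0.4,-0.08,0,0,0.8,0.73,-0.143,0,0,0.8,0.73,-0.143,0,0,0.8,0.73,-0.143,0,0,0.8,0.73,-0.143,0,0,0.8,0.73,-0.143,0,0,0.8,0.73,-0.143,0,0,0.8,0.4,-0.08,0,0,0.8,0.32,-0.058,0,0,0.8,0,0,0,0,0.8,0,0,0,0]
}}

```text
clock: 32.72
ee_pos: [0.5145, -0.1519, 0.1978]
tool_rot: [-179.4, 0.3, -94.0]
wrist_force: [1.1, 0.2, -2.1]
width: 0.282
```

```bash
python3 -c "
from h import *
st(); d=things('scene',['sine_bar','dark_block']); cv2.imwrite('pics/s2.png',cv2.resize(d['image'][100:260,220:460,::-1],None,fx=3,fy=3)); d=things('wrist',['sine_bar','dark_block']);delta([517.1,-151.9,166],-94)"
```

```text
32.73 pos [ 514.5 -151.9  197.8] rot [-179.43    0.32  -93.95] q [ -16.7   19.6  -17.8   52.1    0.4 -102.7] F [ 1.1  0.2 -2.1] w 0.282
sine_bar      p=0.76 box=[335. 130. 370. 153.] ztop=141.3 c=(515.2,-153.4) size=(121.6,27.4) ang=84.9 med=[ 516.5 -127.7  141. ]
dark_block    p=0.47 box=[334. 166. 345. 171.] ztop=73.9 c=(520.8,-102.2) size=(25.7,23.7) ang=76.0 med=[ 520.3 -101.    73.3]
sine_bar      p=0.56 box=[290. 106. 365. 370.] ztop=142.6 c=(514.9,-163.4) size=(109.0,25.0) ang=85.5 med=[ 514.7 -169.3  141.8]
to [517.1, -151.9, 166] -94 units after turn [-0.005 -0.037  0.536] turn 0.009
```

View pics/s2.png

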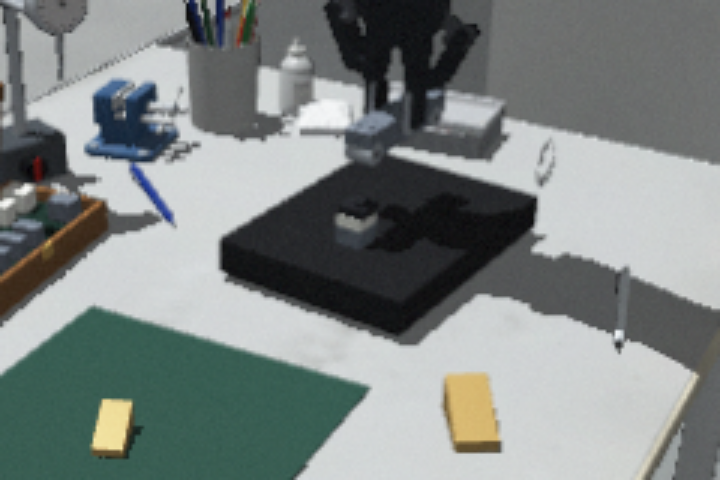

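Request:
{"api": "move_arm", "payload": {
  "motion": [0.8,0,-0.035,0.25,0,0.8,0,0,0.25,0,0.8,0,0,0,0,0.8,0,0,0,0],
  "newtons": 20
}}

```text
clock: 33.52
ee_pos: [0.5171, -0.1527, 0.1677]
tool_rot: [-179.4, 0.3, -94.0]
wrist_force: [0.0, 1.0, -2.7]
width: 0.285
```

```bash
python3 -c "
from h import *
st(); d=things('scene',['sine_bar','dark_block']); d=things('wrist',['sine_bar','dark_block'])"
```

```text
33.52 pos [ 517.1 -152.7  167.7] rot [-179.42    0.28  -93.99] q [ -16.6   21.4  -20.1   48.     0.4 -102.6] F [ 0.   1.  -2.7] w 0.285
sine_bar      p=0.80 box=[332. 139. 370. 165.] ztop=111.4 c=(510.5,-155.3) size=(127.2,41.0) ang=86.6 med=[ 518.4 -131.5  111. ]
sine_bar      p=0.97 box=[291. 105. 366. 371.] ztop=113.1 c=(517.7,-164.4) size=(109.3,25.5) ang=85.5 med=[ 517.7 -170.5  112.2]
```

Request:
{"api": "move_arm", "payload": {
  "motion": [0.8,0,0,0.08,0,0.8,0,0,0.05,0,0.8,0,0,0.04,0,0.8,0,0,0.04,0,0.8,0,0,0,0]
}}

```text
clock: 34.45
ee_pos: [0.518, -0.153, 0.1559]
tool_rot: [-179.3, 0.2, -94.0]
wrist_force: [0.5, -1.7, 1.5]
width: 0.28
```

```bash
python3 -c "
from h import *
st(); d=things('scene',['sine_bar','dark_block','white_block']); d=things('wrist',['sine_bar'])"
```

```text
34.45 pos [ 518.  -153.   155.9] rot [-179.29    0.24  -94.01] q [ -16.6   22.   -21.1   46.3    0.4 -102.6] F [ 0.5 -1.7  1.5] w 0.28
sine_bar      p=0.69 box=[337. 142. 368. 166.] ztop=102.3 c=(520.0,-128.8) size=(72.6,24.9) ang=87.6 med=[ 520.6 -118.7  101.9]
dark_block    p=0.60 box=[334. 169. 346. 172.] ztop=73.7 c=(520.9,-97.9) size=(17.1,25.0) ang=87.0 med=[518.9 -94.1  73.1]
white_block   p=0.55 box=[333. 173. 346. 176.] ztop=65.4 c=(518.5,-91.9) size=(24.6,10.7) ang=26.4 med=[515.3 -90.8  64.4]
sine_bar      p=0.89 box=[288. 105. 365. 369.] ztop=102.2 c=(518.3,-163.9) size=(101.8,24.9) ang=85.8 med=[ 520.4 -137.2  101. ]
```

Request:
{"api": "move_arm", "payload": {
  "motion": [0.8,0,0,0.04,0,0.8,0,0,0.04,0,0.8,0,0,0.04,0,0.8,0,0,0.03,0,0.8,0,0,0,0]
}}

```text
clock: 35.38
ee_pos: [0.5173, -0.1524, 0.1461]
tool_rot: [-179.4, 0.3, -94.0]
wrist_force: [1.3, -0.3, 0.0]
width: 0.279
```

```bash
cat >> h.py <<'E'
def slope(cam,name,zmin):
    d=viewer.get_image(cam)
    r=viewer.outline_of(cam,name)[0]
    v,u=np.nonzero(cv2.erode(r["pixels"].astype(np.uint8),np.ones((3,3)))&(d["range_z"]>0)); P=world(d,np.c_[u,v])*1000; P=P[P[:,2]>zmin]
    best=None; rng=np.random.default_rng(0)
    for _ in range(300):
        q=P[rng.choice(len(P),3,False)]; n=np.cross(q[1]-q[0],q[2]-q[0]); L=np.linalg.norm(n)
        if L<50: continue
        n/=L
        if abs(n[2])<.7: continue
        m=abs((P-q[0])@n)<1.0
        if best is None or m.sum()>best.sum(): best=m
    Q=P[best]; c=Q.mean(0); n=np.linalg.svd(Q-c,full_matrices=False)[2][2]; n*=np.sign(n[2])
    print(cam,name,len(Q),"tilt",np.degrees(np.arccos(n[2])).round(2),"downhill dir",np.degrees(np.arctan2(n[1],n[0])).round(1),"centroid",c.round(1),"rect",cv2.minAreaRect(Q[:,:2].astype(np.float32)))
    return d
E
python3 -c "
from h import *
st(); d=things('scene',['dark_block','white_block']); slope('wrist','sine_bar',50)"
```

```text
35.38 pos [ 517.3 -152.4  146.1] rot [-179.41    0.3   -93.98] q [ -16.6   22.6  -21.8   45.     0.4 -102.6] F [ 1.3 -0.3  0. ] w 0.279
dark_block    p=0.57 box=[333. 171. 345. 170.] ztop=73.8 c=(519.2,-96.1) size=(22.1,16.9) ang=3.9 med=[516.8 -95.4  73.4]
white_block   p=0.57 box=[336. 173. 344. 176.] ztop=62.3 c=(518.3,-91.8) size=(16.1,2.5) ang=2.2 med=[519.9 -91.8  61.5]
wrist sine_bar 12257 tilt 15.77 downhill dir -95.0 centroid [ 517.4 -165.6   86.3] rect ((517.4560546875, -165.21719360351562), (93.33734130859375, 24.073266983032227), 86.10653686523438)
```

Request:
{"api": "move_arm", "payload": {
  "motion": [0.8,0,0,0.03,0,0.8,0,0,0.02,0,0.8,0,0,0.02,0,0.8,0,0,0,0]
}}

```text
clock: 36.12
ee_pos: [0.5176, -0.1527, 0.1424]
tool_rot: [-179.4, 0.3, -94.0]
wrist_force: [-1.3, -1.1, 2.7]
width: 0.283
```

```bash
python3 -c "
from h import *
st();  slope('wrist','sine_bar',50)"
```

```text
36.12 pos [ 517.6 -152.7  142.4] rot [-179.36    0.26  -93.99] q [ -16.6   22.8  -22.1   44.5    0.4 -102.6] F [-1.3 -1.1  2.7] w 0.283
wrist sine_bar 11917 tilt 19.94 downhill dir -95.1 centroid [ 517.9 -165.1   81.8] rect ((517.9252319335938, -165.62615966796875), (90.70734405517578, 24.731525421142578), 86.09744262695312)
```

Request:
{"api": "move_arm", "payload": {
  "motion": [0.6,0,0,0,0,0.4,0,0,0,0,0.4,0,0,0,0,0.4,0,0,-0.2,0,0.4,0,0,-0.6,0,0.4,0,0,-0.8,0,0.4,0,0,0,0]
}}

```text
clock: 37.1
ee_pos: [0.5191, -0.1538, 0.2432]
tool_rot: [-178.8, 0.2, -94.0]
wrist_force: [1.2, -0.1, -0.8]
width: 0.603
```

```bash
python3 -c "
from h import *
st();  slope('wrist','sine_bar',50); slope('top','sine_bar',50);d=things('wrist',['dark_block','white_block']);cv2.imwrite('pics/w4.png',d['image'][:,:,::-1])
e=things('scene',['dark_block']); cv2.imwrite('pics/s3.png',cv2.resize(e['image'][110:240,280:420,::-1],None,fx=4,fy=4)); "
```

```text
37.1 pos [ 519.1 -153.8  243.2] rot [-1.7884e+02  1.6000e-01 -9.3990e+01] q [ -16.7   17.7  -13.3   57.9    0.4 -102.7] F [ 1.2 -0.1 -0.8] w 0.603
wrist sine_bar 5154 tilt 19.88 downhill dir -94.2 centroid [ 518.9 -153.2   86.1] rect ((518.5919189453125, -154.03152465820312), (112.8418960571289, 24.205373764038086), 86.4770278930664)
top sine_bar 119 tilt 20.57 downhill dir -81.2 centroid [ 517.  -120.3   96.8] rect ((517.6192626953125, -123.14320373535156), (53.55033874511719, 24.856401443481445), 88.46009063720703)
dark_block    p=0.50 box=[332. 169. 341. 170.] ztop=73.4 c=(518.4,-93.3) size=(8.7,19.5) ang=78.4 med=[517.7 -91.7  72.5]
```

View pics/s3.png

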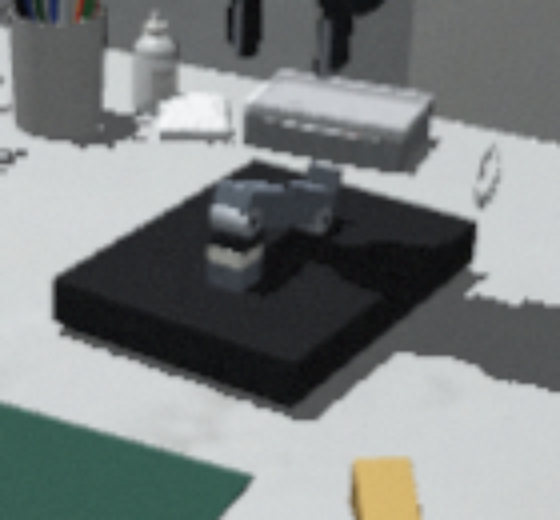

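View pics/w4.png

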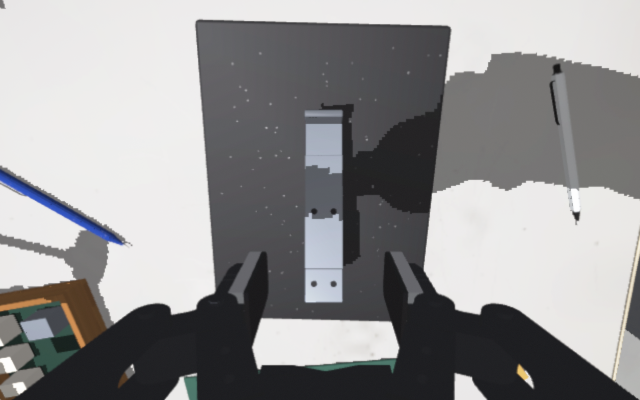

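The bar is set at a 19.9° tilt, with its open-end roller on the dark block and its stop roller on the granite. Next is the wedge.

```bash
python3 -c "
from h import *
st(); delta([560.4,186.3,190],-65)"
```

```text
37.55 pos [ 516.  -152.9  237.4] rot [-179.48    0.29  -93.99] q [ -16.7   18.   -13.7   57.8    0.4 -102.7] F [-0.2  0.2 -0. ] w 0.602
to [560.4, 186.3, 190] -65 units after turn [-4.811 -3.06   0.789] turn -3.624
```

Request:
{"api": "move_arm", "payload": {
  "motion": [0.4,0,0,0,-0.9,0.4,0,0,0,-0.9,0.4,0,0,0,-0.9,0.4,0,0,0,-0.92,0.4,-0.802,-0.51,0,0,0.4,-0.802,-0.51,0,0,0.4,-0.802,-0.51,0,0,0.4,-0.802,-0.51,0,0,0.4,-0.802,-0.51,0.3,0,0.4,-0.802,-0.51,0.4,0,0.4,0,0,0,0,0.4,0,0,0,0]
}}

```text
clock: 39.05
ee_pos: [0.5611, 0.1862, 0.1976]
tool_rot: [-179.4, -0.1, -65.0]
wrist_force: [-0.3, -0.1, -0.2]
width: 0.603
```

```bash
python3 -c "
from h import *
st(); slope('wrist','brass_wedge',6.5); d=slope('scene','brass_wedge',6.5); slope('top','brass_wedge',6.5)
delta([560.4,186.3,140],-65)"
```

```text
39.05 pos [561.1 186.2 197.6] rot [-1.7942e+02 -9.0000e-02 -6.5000e+01] q [ 18.4  24.5 -10.   55.   -0.  -96.6] F [-0.3 -0.1 -0.2] w 0.603
wrist brass_wedge 1063 tilt 19.21 downhill dir 114.7 centroid [558.2 189.   17.3] rect ((557.7216186523438, 189.34410095214844), (20.26677131652832, 38.961647033691406), 24.15250015258789)
scene brass_wedge 89 tilt 18.67 downhill dir 111.8 centroid [554.6 192.7  14. ] rect ((556.1241455078125, 190.8497772216797), (19.89634132385254, 38.03439712524414), 22.42339515686035)
top brass_wedge 116 tilt 21.19 downhill dir 135.3 centroid [349.6  47.8  19.3] rect ((349.04644775390625, 47.71028137207031), (26.545686721801758, 54.39881896972656), 30.01408576965332)
to [560.4, 186.3, 140] -65 units after turn [-0.025  0.014  0.98 ] turn -0.017
```

Request:
{"api": "move_arm", "payload": {
  "motion": [0.4,-0.014,0.025,0.6,0.05,0.4,0,0,0.6,0,0.4,0,0,0.5,0,0.4,0,0,0.21,0,0.4,0,0,0,0,0.8,0,0,0,0,0.8,0,0,0,0,0.8,0,0,0,0,0.8,0,0,0,0],
  "newtons": 30
}}

```text
clock: 40.48
ee_pos: [0.5622, 0.1873, 0.0851]
tool_rot: [-179.1, -0.1, -65.4]
wrist_force: [-0.4, -1.2, 5.8]
width: 0.243
```

```bash
python3 -c "
from h import *
st(); slope('scene','brass_wedge',6.5)"
```

```text
40.48 pos [562.2 187.3  85.1] rot [-1.7914e+02 -1.0000e-01 -6.5430e+01] q [ 18.4  30.6 -18.6  39.9  -0.  -96.1] F [-0.4 -1.2  5.8] w 0.243
scene brass_wedge 61 tilt 20.01 downhill dir 102.7 centroid [560.6 196.6  14. ] rect ((560.2041625976562, 195.797119140625), (16.730234146118164, 35.8626823425293), 23.20948028564453)
```

Request:
{"api": "move_arm", "payload": {
  "motion": [0.8,0,0,-0.4,0,0.8,0,0,-0.6,0,0.8,0,0,-0.65,0.9,0.8,0,0,-0.6,0.9,0.8,0,0,0,0.9,0.8,0,0,0,0.83,0.8,0,0,0,0]
}}

```text
clock: 41.45
ee_pos: [0.5594, 0.1865, 0.2187]
tool_rot: [-179.4, 0.3, -93.6]
wrist_force: [0.2, 0.3, 0.1]
width: 0.244
```

```bash
python3 -c "
from h import *
st(); delta([515.8,-191.9,220],-93.7)"
```

```text
41.45 pos [559.4 186.5 218.7] rot [-179.37    0.27  -93.59] q [ 18.4  23.4  -8.3  57.6   0.  -68. ] F [0.2 0.3 0.1] w 0.244
to [515.8, -191.9, 220] -93.7 units after turn [ 6.34   0.318 -0.022] turn 0.014
```

Request:
{"api": "move_arm", "payload": {
  "motion": [0.8,0.5,0.025,0,0,0.8,0.8,0.04,0,0,0.8,0.8,0.04,0,0,0.8,0.8,0.04,0,0,0.8,0.8,0.04,0,0,0.8,0.8,0.04,0,0,0.8,0.8,0.04,0,0,0.8,0.6,0.03,0,0,0.8,0.44,0.023,0,0,0.8,0,0,0.3,0,0.8,0,0,0,0,0.8,0,0,0,0]
}}

```text
clock: 42.95
ee_pos: [0.5164, -0.1916, 0.1988]
tool_rot: [-179.4, 0.3, -93.6]
wrist_force: [0.3, 0.4, -1.2]
width: 0.241
```

```bash
python3 -c "
from h import *
st(); delta([515.8,-191.9,175],-93.7); slope('scene','brass_wedge',60); d=slope('wrist','sine_bar',50); slope('wrist','brass_wedge',60)
cv2.imwrite('pics/w5.png',d['image'][:,:,::-1])"
```

```text
42.95 pos [ 516.4 -191.6  198.8] rot [-179.38    0.27  -93.6 ] q [ -20.6   20.8  -15.7   53.     0.4 -107. ] F [ 0.3  0.4 -1.2] w 0.241
to [515.8, -191.9, 175] -93.7 units after turn [0.006 0.01  0.396] turn 0.013Traceback (most recent call last):
  File "<string>", line 3, in <module>
    st(); delta([515.8,-191.9,175],-93.7); slope('scene','brass_wedge',60); d=slope('wrist','sine_bar',50); slope('wrist','brass_wedge',60)
                                           ~~~~~^^^^^^^^^^^^^^^^^^^^^^^^^^
  File "h.py", line 45, in slope
    q=P[rng.choice(len(P),3,False)]; n=np.cross(q[1]-q[0],q[2]-q[0]); L=np.linalg.norm(n)
        ~~~~~~~~~~^^^^^^^^^^^^^^^^
  File "numpy/random/_generator.pyx", line 864, in numpy.random._generator.Generator.choice
ValueError: a must be a positive integer unless no samples are taken
```

```bash
python3 -c "
from h import *
d=viewer.get_image('wrist'); cv2.imwrite('pics/w5.png',d['image'][:,:,::-1])
for r in viewer.outline_of('wrist','brass_wedge'):
    v,u=np.nonzero(r['pixels']&(d['range_z']>0)); P=world(d,np.c_[u,v])*1000; P=P[(P[:,2]>100)]; print(r['p'],r['box'],len(P), P.min(0) if len(P) else 0, P.max(0) if len(P) else 0)"
```

```text
0.66 [301.7, 229.1, 352.5, 310.5] 3926 [ 506.27569629 -207.70188014  117.6442707 ] [ 530.38539998 -165.7163086   138.84801055]
```

View pics/w5.png

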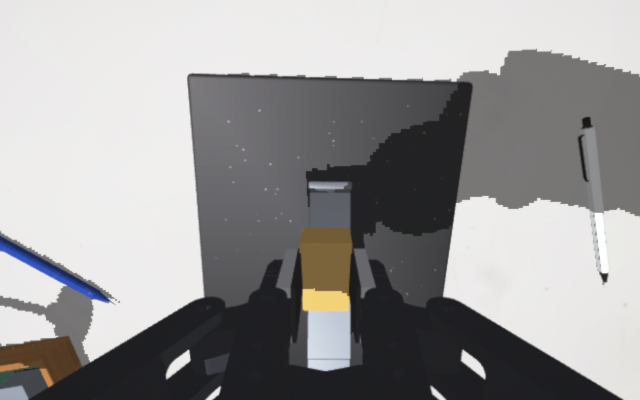

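The picture shows the wedge held between the pads at (326,270), with its thick end facing the stop at (330,187). I'll check the lateral alignment numerically.

```bash
python3 -c "
from h import *
d=viewer.get_image('wrist')
for n in ('brass_wedge','sine_bar'):
    m=viewer.outline_of('wrist',n)[0]['pixels']&(d['range_z']>0)
    for row in range(190,310,12):
        u=np.nonzero(m[row])[0]
        if len(u)<10: continue
        P=world(d,np.c_[u,np.full(len(u),row)])*1000; P=P[np.abs(P[:,2]-np.median(P[:,2]))<4]
        print(n,row,P[:,0].min().round(1),P[:,0].max().round(1),'mid x',((P[:,0].min()+P[:,0].max())/2).round(1),'y',np.median(P[:,1]).round(1),'z',np.median(P[:,2]).round(1))
"
```

```text
brass_wedge 238 506.3 527.7 mid x 517.0 y -206.5 z 131.5
brass_wedge 250 506.8 528.7 mid x 517.8 y -203.1 z 136.7
brass_wedge 262 507.4 528.2 mid x 517.8 y -196.8 z 134.5
brass_wedge 274 508.0 528.4 mid x 518.2 y -189.7 z 131.8
brass_wedge 286 508.6 528.8 mid x 518.7 y -182.6 z 129.4
brass_wedge 298 508.4 530.2 mid x 519.3 y -174.9 z 126.7
sine_bar 190 503.3 526.5 mid x 514.9 y -213.6 z 74.7
sine_bar 202 503.2 527.4 mid x 515.3 y -204.4 z 67.7
sine_bar 214 503.7 527.9 mid x 515.8 y -197.7 z 69.9
sine_bar 226 504.1 528.8 mid x 516.4 y -190.9 z 72.7
```

Request:
{"api": "move_arm", "payload": {
  "motion": [0.8,0,0.035,0.3,0,0.8,0,0,0.22,0,0.8,0,0,0,0,0.8,0,0,0.04,0,0.8,0,0,0.04,0,0.8,0,0,0.04,0,0.8,0,0,0,0],
  "newtons": 20
}}

```text
clock: 44.18
ee_pos: [0.5153, -0.1923, 0.1611]
tool_rot: [-179.3, 0.2, -93.7]
wrist_force: [-0.4, -1.0, 4.8]
width: 0.242
```

```bash
python3 -c "
from h import *
st(); slope('wrist','brass_wedge',60); d=slope('wrist','sine_bar',50)"
```

```text
44.17 pos [ 515.3 -192.3  161.1] rot [-1.7927e+02  1.7000e-01 -9.3680e+01] q [ -20.6   22.6  -19.2   47.5    0.4 -106.9] F [-0.4 -1.   4.8] w 0.242Traceback (most recent call last):
  File "<string>", line 3, in <module>
    st(); slope('wrist','brass_wedge',60); d=slope('wrist','sine_bar',50)
          ~~~~~^^^^^^^^^^^^^^^^^^^^^^^^^^
  File "h.py", line 41, in slope
    r=viewer.outline_of(cam,name)[0]
      ~~~~~~~~~~~~~~~~~~~~~~~~~~~^^^
IndexError: list index out of range
```

Request:
{"api": "move_arm", "payload": {
  "motion": [0.8,0,0,0.03,0,0.8,0,0,0.03,0,0.8,0,0,0,0]
}}

```text
clock: 44.65
ee_pos: [0.5155, -0.1927, 0.1576]
tool_rot: [-179.3, 0.1, -93.7]
wrist_force: [-1.4, -4.1, 5.9]
width: 0.245
```

```bash
python3 -c "
from h import *
st(); d=viewer.get_image('wrist'); r=viewer.outline_of('wrist','sine_bar'); 
if r: slope('wrist','sine_bar',50)
r=viewer.outline_of('wrist','brass_wedge')
if r: slope('wrist','brass_wedge',60)
cv2.imwrite('pics/w6.png',cv2.resize(d['image'][120:400,200:460,::-1],None,fx=2,fy=2))"
```

```text
44.65 pos [ 515.5 -192.7  157.6] rot [-1.7925e+02  1.1000e-01 -9.3700e+01] q [ -20.6   22.8  -19.5   47.     0.3 -106.9] F [-1.4 -4.1  5.9] w 0.245
wrist sine_bar 2803 tilt 20.0 downhill dir -92.2 centroid [ 518.4 -164.1   82. ] rect ((517.6376342773438, -175.33973693847656), (69.30132293701172, 24.932682037353516), 85.97080993652344)
wrist brass_wedge 3404 tilt 9.73 downhill dir 84.2 centroid [ 517.1 -189.7   91.2] rect ((517.1541748046875, -188.4391326904297), (41.99798583984375, 20.78354835510254), 86.2978515625)
```

View pics/w6.png

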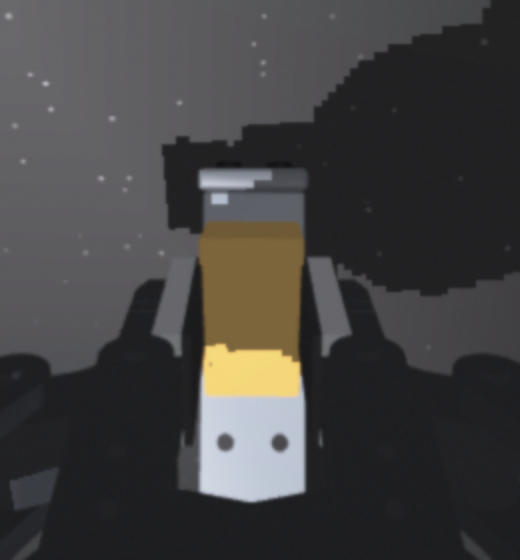

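Request:
{"api": "move_arm", "payload": {
  "motion": [0.8,0.015,0,0.03,0,0.8,0.015,0,0.03,0,0.8,0,0,0,0]
}}

```text
clock: 45.38
ee_pos: [0.5153, -0.1939, 0.1537]
tool_rot: [-179.3, 0.2, -93.7]
wrist_force: [-1.4, -2.0, 5.2]
width: 0.241
```

```bash
python3 -c "
from h import *
st(); slope('wrist','sine_bar',50)
slope('wrist','brass_wedge',60)"
```

```text
45.38 pos [ 515.3 -193.9  153.7] rot [-179.27    0.2   -93.68] q [ -20.8   23.1  -19.7   46.6    0.4 -107.1] F [-1.4 -2.   5.2] w 0.241
wrist sine_bar 2472 tilt 19.86 downhill dir -93.1 centroid [ 518.3 -165.8   81.4] rect ((517.5855712890625, -177.3455047607422), (65.9409408569336, 23.720630645751953), 86.19280242919922)Traceback (most recent call last):
  File "<string>", line 4, in <module>
    slope('wrist','brass_wedge',60)
    ~~~~~^^^^^^^^^^^^^^^^^^^^^^^^^^
  File "h.py", line 41, in slope
    r=viewer.outline_of(cam,name)[0]
      ~~~~~~~~~~~~~~~~~~~~~~~~~~~^^^
IndexError: list index out of range
```

Request:
{"api": "move_arm", "payload": {
  "motion": [0.68,0,0,0,0,0.6,0,0,0,0,0.5,0,0,0,0,0.4,0,0,0,0,0.4,0,0,0,0,0.4,0,0,-0.3,0,0.4,0,0,-0.6,0,0.4,0,0,-0.8,0,0.4,0,0,0,0,0.4,0,0,0,0]
}}

```text
clock: 46.82
ee_pos: [0.5133, -0.1937, 0.2546]
tool_rot: [-179.4, 0.3, -93.7]
wrist_force: [0.0, -0.8, -0.2]
width: 0.598
```

```bash
python3 -c "
from h import *
st(); d=slope('wrist','sine_bar',50)
cv2.imwrite('pics/w7.png',cv2.resize(d['image'][80:360,200:460,::-1],None,fx=2,fy=2))
r=viewer.outline_of('wrist','brass_wedge')
if r: print(r[0]['p'],r[0]['box']);slope('wrist','brass_wedge',60)"
```

```text
46.83 pos [ 513.3 -193.7  254.6] rot [-179.38    0.27  -93.67] q [ -20.9   18.3  -10.6   60.6    0.4 -107.2] F [ 0.  -0.8 -0.2] w 0.598
wrist sine_bar 2849 tilt 19.94 downhill dir -93.5 centroid [ 520.1 -135.    92.6] rect ((519.84423828125, -140.14312744140625), (84.51358032226562, 24.59381866455078), 86.68895721435547)
0.76 [310.2, 174.3, 340.2, 231.1]
wrist brass_wedge 1351 tilt 0.51 downhill dir -97.3 centroid [ 516.7 -195.9   85.2] rect ((516.9730834960938, -195.83485412597656), (41.28371047973633, 21.210519790649414), 85.48648071289062)
```

View pics/w7.png

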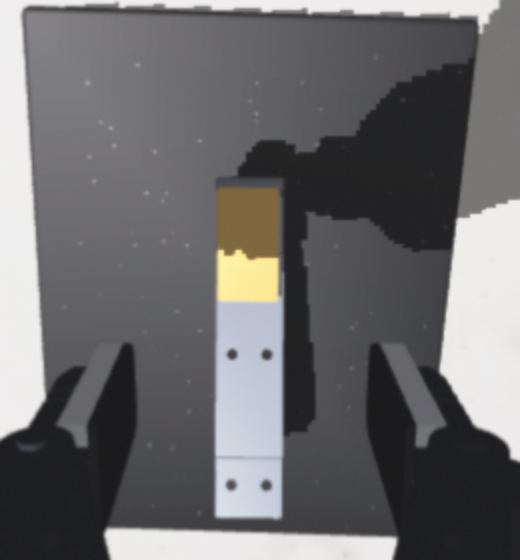

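The wedge is flush against the stop and its top is level to 0.5°. I'll do a final check of the stack and bystanders, then hand in.

```bash
python3 -c "
from h import *
from workcell import bot
things('top',['loupe','gear']); things('scene',['loupe','gear','dark_block','white_block','steel_block']); st()
print(bot.close_job())"
```

```text
loupe         p=0.78 box=[179. 122. 202. 142.] ztop=43.2 c=(632.2,279.1) size=(38.8,38.8) ang=11.5 med=[630.5 275.8  42.6]
gear          p=0.73 box=[181. 157. 194. 176.] ztop=15.7 c=(553.4,283.4) size=(36.3,29.9) ang=26.7 med=[554.4 283.1  14.9]
loupe         p=0.71 box=[186. 234. 209. 260.] ztop=41.5 c=(634.5,282.4) size=(40.3,39.5) ang=6.6 med=[633.4 283.6  41.8]
gear          p=0.50 box=[216. 263. 238. 278.] ztop=12.7 c=(558.3,286.2) size=(34.5,36.8) ang=64.8 med=[554.3 288.3  10.6]
dark_block    p=0.64 box=[333. 170. 346. 171.] ztop=74.3 c=(517.8,-97.5) size=(31.1,17.8) ang=36.7 med=[518.3 -94.   73.5]
white_block   p=0.18 box=[293. 149. 396. 214.] ztop=40.2 c=(521.1,-155.8) size=(241.1,180.4) ang=85.2 med=[ 495.4 -119.4   39.5]
steel_block   p=0.66 box=[331. 173. 346. 180.] ztop=54.1 c=(515.9,-94.6) size=(33.4,18.3) ang=39.6 med=[514.1 -92.2  53.7]
47.52 pos [ 513.6 -193.7  254.9] rot [-179.37    0.27  -93.67] q [ -20.9   18.3  -10.5   60.6    0.4 -107.2] F [-0.7  0.  -0.4] w 0.597
the job is handed in; nothing more can be done
None
```

The sine bar is set up on the granite as asked, with the wedge on it, and I handed the job in at 47.5 s of the 141 s allowed. The hand-in gave no verdict.

**Last checks that agreed:**
- **Stack:** steel, white and dark sit on each other with centres within about 1.5 mm. I measured this as each block was placed.
- **Bar:** it slopes 19.9°. By calculation, the dark block sits at about x = 42 mm in the bar's frame, inside the 34.6–54.6 mm limits.
- **Wedge:** its top is level to 0.5°. It is within about 1 mm of the stop and 0.5 mm of the bar's middle line.
- **Bystanders:** the loupe and gear moved no more than the measurement noise of 1–2 mm.
- **Gripper:** it is open and well clear of everything.

**Failed or weak checks:**
- **Final stack view:** the last scene view could not re-measure the blocks under the bar, because they were partly hidden. One "white_block" detection was in fact the plate (confidence 0.18). The bar's slope, measured after the wedge was laid, still fits an undisturbed stack.
- **Early wrist tilt:** a wrist joint reached its limit at the start and left the tool tilted 4°. I removed the tilt before the first grasp.

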